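# Index the dial-marking head by one division and ease its laser guard shut

## Task

The rotary laser-marking fixture is set for its next pass by indexing it one division. With the amber guard still up, wind the worm handwheel by its black crank knob, clockwise seen from above, until the red line on the drum stands at the pointer, then take the guard by its red ball knob and ease it down against its spring, under control all the way, until it is fully shut. Do not let the guard snap shut, and leave the other things on the bench as they are.

Things in the scene. Friction and masses are not known exactly. Their poses are not given: they have to be found in the camera images.
- fixture: marking fixture, screwed down: dark base 150 x 224 mm; blue headstock (99 mm high, deck sloping to the front) on its own +y half, white open-topped enclosure on its -y half. Origin: middle of the underside; own z up, x from front to back (front faces the robot at yaw 0), y along the work spindle. All is below 0.16 m but the raised guard, whose knob stands 0.25 m high
- crank_grip (a point): middle of the upper half of the black crank knob (14 mm thick, 36 mm long, 23 mm of it below this point) on the aluminium handwheel, 57 mm across, of the worm shaft. The knob spins freely on its pin and stands parallel to the shaft, which leans 25 degrees from upright toward the fixture's front (-x)
- crank_centre (a point): point on the handwheel's axis level with crank_grip: crank_grip runs round it on a circle of 22 mm radius, in a plane square to the tilted shaft (unit axis in the fixture's own x, y, z: -0.423, 0, 0.906). 40 turns make one turn of the drum, so 3 1/3 turns to a division; clockwise seen from above moves it on. Turns without end, drag 0.04 to 0.05 N m, stays where it is left
- drum (a joint): angle of the graduated aluminium drum, 68 mm across, on the horizontal spindle; rad. About 0 (-0.1 to 0.1) at the start; 0.524: red line at the pointer. Grows as the handwheel turns clockwise (its upper side comes to the front). The drive has lost motion: the handwheel may turn up to 1.2 rad before the drum follows, so watch the drum. It cannot be pushed by hand
- pointer (a point): tip of the black pointer, fixed to the enclosure wall over the front upper side of the drum's rim; about 1 mm off the rim
- red_line (a point): point on the rim of the drum in the middle of the red line (3 mm wide), level with the pointer tip along the spindle; it starts behind and above the pointer, about 18 mm away along the rim, and lies under the pointer tip when the drum reads 0.524
- guard (a joint): angle of the amber guard, rad: 0 raised to its back stop, as it starts; 2.2 fully shut on the sloping top (its stop). Over-centre spring strut: up to about 0.4 it goes back and stays up; beyond 0.5 spring and weight drive it shut, with 0.2 N m (1.5 N at the ball knob) from 1.0 on, and it slams if let go
- guard_knob (a point): centre of the red ball knob, 23 mm across, on a 30 mm stem of 7 mm in the middle of the guard's free edge; moves with the guard on an arc of 129 mm radius round guard_hinge, in the fixture's own x-z plane; shut, it lies in front of the enclosure about 68 mm above the bench, 23 mm before the front wall
- guard_hinge (a point): middle of the guard's hinge axis, at the top of the enclosure's back wall (120 mm high); the axis lies along the fixture's own y; raising the guard lifts its front edge up and back
- rinse_jar: bystander: glass jar with a white lid, 69 mm across, 129 mm high; origin under its middle
- solder_reel: bystander: reel of solder, about 86 x 62 mm, 35 mm high; origin under its middle
- parts_tray: bystander: blue divided tray, 66 x 110 x 22 mm; origin under its middle
- screwdriver: bystander: red-handled screwdriver, 160 mm long, lying; origin under its middle
- scriber: bystander: scriber, 118 mm long, lying; origin under its middle
- blank_1: bystander: brass dial blank, disc 52 mm across, 4 mm thick, lying flat; origin under its middle
- blank_2: bystander: another such blank

How it is judged:
By the outcome, as a careful person would: the job done as asked, in the order asked, and still so for the second after the job is handed in, with the robot touching nothing.
It also fails if it takes over 64 s, if anything falls off the work surface, if the arm or the gripper's body presses on something with over 40 N, if the wrist force passes 120 N, or if a joint passes its speed limit or range.

## Robot

A 6-joint arm with a two-finger parallel gripper is mounted at the origin on a cart in front of the work surface, level with it; the furniture and walls round the work are solid. World frame = base frame: x ahead of the robot, y to its left, z up, the work surface at z = 0. Lengths are in m, angles in rad, forces in N, time in s.
With the tool pointing down it reaches from about 0.375 to 0.9 m from the base axis. Payload 3.1 kg.
Tool frame: the origin (TCP) lies at the very end of the fingers, on their centre line; the grasp point (between the pads) lies 19 mm behind it; x points along the fingers, y is the direction in which the jaws open and shut, and the axes are right-handed (so a half turn about x gives the same grasp; the last joint's range is limited). The gripper opens to 85 mm and grips with 20 to 120 N. Pads are 22 mm wide; open, the fingers measure 114 mm over their backs; the gripper's body (76 mm by 85 mm) begins 54 mm behind the grasp point. The pads swing forward as they close: fully open they stand 13 mm farther back than shut.
Start: joints at [1.069, 0.527, 1.433, -0, 1.181, -0.178], TCP at [0.198, 0.593, 0.231] pointing down, gripper open.
Joint ranges: [-3.08, 3.08], [-0.75, 2.2], [0.22, 2.44], [-1.43, 4.57], [0, 2.65], [-2.85, 2.85]. Speed limits (rad/s): [2.79, 2.79, 3.14, 3.14, 3.14, 3.14].

## Interface

Orientations are given as a unit quaternion [x, y, z, w].
In Python, from station import manip gives the robot as it stands.
- The arm moves only by the shell command python3 -m jog 'ROWS' [FORCE]. ROWS is a JSON object of lists of equal length, an entry for each row: "linear": the shift along the tool's x, y, z in cm, a list of three; "twist": the turn about the tool's x in rad; "claw": the opening, from -1 (shut) to 1 (fully open). A call has 1 to 20 rows; each row is the pose to reach, as a shift and turn from the pose commanded when the call began, along the tool's axes at that moment; what a row does not reach only later rows make up. A row lasts 1/12 s, in which the tool goes at most 41.7 mm and 7.16 degrees, less where a joint would pass 70% of its speed; a pose out of reach is approached as far as the arm can. A call with a gripper value outside its range is refused whole. The fingers move at their own pace and stop on an object; FORCE is the grip in N (left out, the last holds). Time passes only in rows, so rows that repeat a pose let the fingers close. It gives the time, the measured TCP pose, the force and the opening at its end, in the units of the state.
- manip.sense(): the state, without advancing time (a new reading comes with each control period).
- manip.snapshot(name): name is "scene" or "top" or "wrist"; returns a dict with "pixels" (384x512x3 uint8, red, green, blue), "camera_matrix" (3x3 intrinsics, pixels), "R" (3x3) and "t" (3): a world point X has camera coordinates R X + t. Camera axes: x right, y down, z forward; pixel columns grow to the right and rows downward; lengths in m; the calibration is good to about 2 mm. A picture is of the moment at which its call begins. There is no depth.
- manip.sign_off(): hands the job in, once; it reports no verdict.
The state is a dict: "t": time; "q": joint angles; "qd": joint speeds; "tau": joint torques, N m; "tcp_pos": TCP position; "tool_rot": TCP orientation; "force": force on the tool from outside, world axes, zero at the start; "ft_torque": the same for the moment, N m; "finger_gap": opening from 0.0 (shut) to 1.0 (fully open).
Only numpy, scipy, OpenCV 4.12 (cv2) and the standard library are available. Lean on these libraries where they do the work, as an engineer would, in place of code of your own. Each camera call takes 0.05 s, during which the arm holds its last target.

## Working session

There is one attempt and no reset: what is moved stays moved. The work goes in short steps, Python scripts to look and compute and a shell command to move; the robot and the scene stay as the last step left them, time stands still between calls to the robot, and variables do not carry over. Pictures are saved under pics/ and viewed, and the job is handed in when it is done.

```bash
ls -la; mkdir -p pics; python3 - <<'E'
from station import manip
import cv2
print(manip.sense())
for n in ["scene","top","wrist"]:
    s=manip.snapshot(n)
    cv2.imwrite(f"pics/{n}0.png",s["pixels"][:,:,::-1])
    print(n,s["camera_matrix"].tolist(),s["R"].round(4).tolist(),s["t"].round(4).tolist())
E
```

```text
total 12
drwxr-xr-x  3 agent agent 4096 Dec  7 02:52 .
drwxr-xr-x 23 root  root  4096 Dec  7 02:52 ..
drwxr-xr-x  2 agent agent 4096 Dec  7 02:52 pics
{'t': 0.0, 'q': array([ 1.06952273e+00,  5.28459346e-01,  1.43388793e+00, -1.39138088e-05,
        1.18138168e+00, -1.78534729e-01]), 'qd': array([-0.00058111, -0.00122478, -0.00056548, -0.00106238, -0.00110214,
        0.00036072]), 'tau': array([-2.79365968e-04, -4.42348802e+01, -1.78026026e+01, -2.19337066e-04,
        8.40257853e-03,  1.44293938e-05]), 'tcp_pos': array([0.1978811 , 0.59210584, 0.23034237]), 'tool_rot': array([ 0.11289533,  0.69816761, -0.11432253,  0.69767256]), 'force': array([-0.34490379,  0.25854682, -0.97232206]), 'ft_torque': array([ 0.01632858, -0.02520993, -0.00866256]), 'finger_gap': 1.0017102945374503}
scene [[371.54269217037483, 0.0, 256.96622575910567], [0.0, 371.54269217037483, 191.38312304091806], [0.0, 0.0, 1.0]] [[0.6376, -0.7701, 0.0217], [-0.2834, -0.2606, -0.9229], [0.7164, 0.5823, -0.3844]] [-0.3758, 0.3156, 0.8114]
top [[364.18785795485456, 0.0, 255.31110868905387], [0.0, 364.18785795485456, 191.68767334833828], [0.0, 0.0, 1.0]] [[-0.0296, -0.9996, 0.0047], [-0.9982, 0.0293, -0.0516], [0.0515, -0.0062, -0.9987]] [0.0173, 0.5307, 1.1462]
wrist [[321.59368044538985, 0.0, 253.6483216375578], [0.0, 321.59368044538985, 189.95507281564355], [0.0, 0.0, 1.0]] [[0.3184, 0.9479, -0.0017], [0.9146, -0.3067, 0.2635], [0.2492, -0.0855, -0.9647]] [-0.624, -0.0336, 0.3784]
```

View pics/scene0.png

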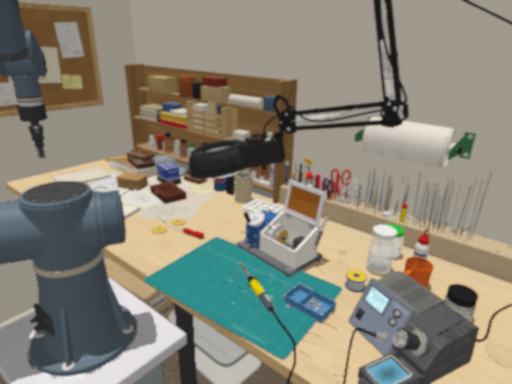

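View pics/top0.png

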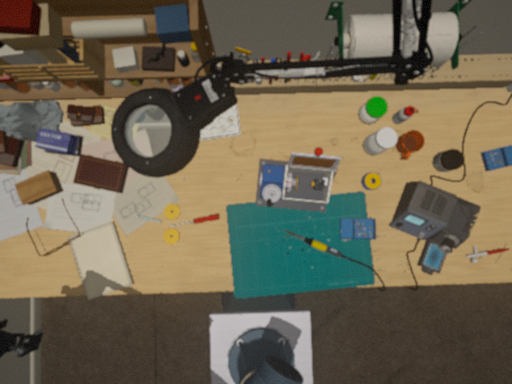

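View pics/wrist0.png

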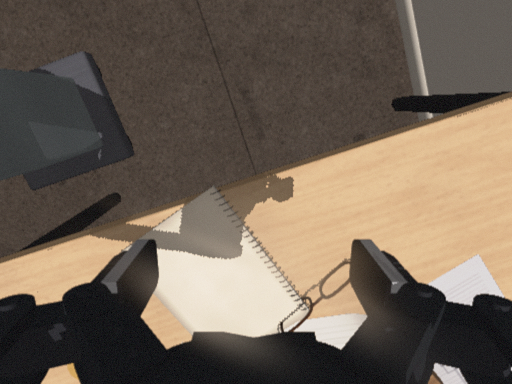

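```bash
python3 - <<'E'
import cv2
a=cv2.imread("pics/scene0.png")[170:330,220:360];cv2.imwrite("pics/scene0c.png",cv2.resize(a,None,fx=5,fy=5*.75,interpolation=cv2.INTER_CUBIC)[:600])
a=cv2.imread("pics/scene0.png")[175:275,230:335];cv2.imwrite("pics/scene0c.png",cv2.resize(a,None,fx=6,fy=6,interpolation=cv2.INTER_CUBIC))
a=cv2.imread("pics/top0.png")[140:215,250:350];cv2.imwrite("pics/top0c.png",cv2.resize(a,None,fx=8,fy=8,interpolation=cv2.INTER_CUBIC))
E
```

```text
(no output)
```

View pics/scene0c.png

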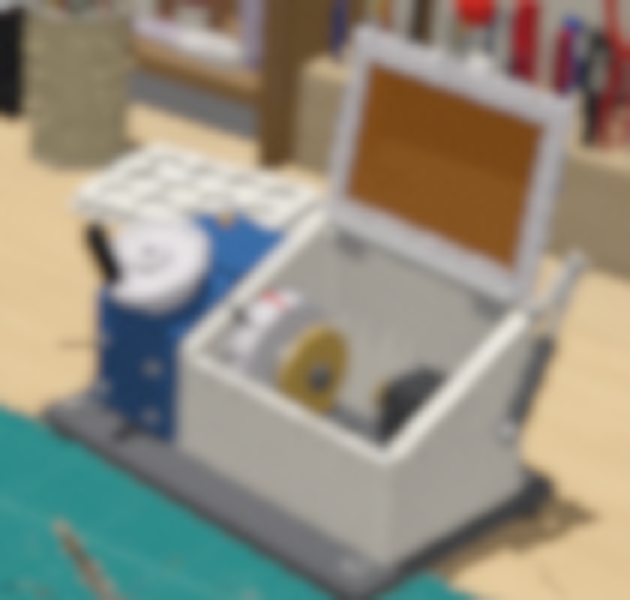

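View pics/top0c.png

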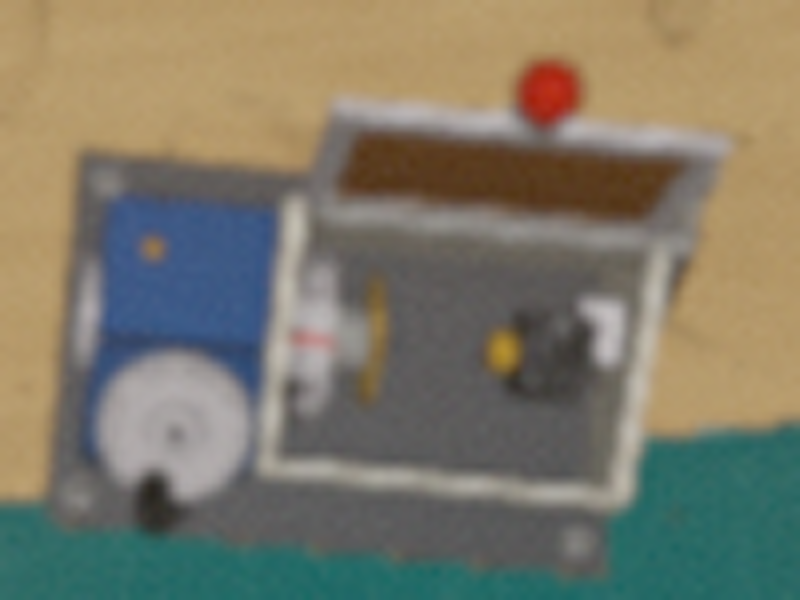

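```bash
cat > h.py <<'E'
import numpy as np, cv2
from station import manip
from scipy.spatial.transform import Rotation as Ro
def snap(n,f):
    s=manip.snapshot(n); cv2.imwrite(f"pics/{f}.png",s["pixels"][:,:,::-1]); np.savez(f"pics/{f}.npz",K=s["camera_matrix"],R=s["R"],t=s["t"]); return s
def crop(f,x0,y0,w,h,k):
    a=cv2.imread(f"pics/{f}.png")[y0:y0+h,x0:x0+w]; cv2.imwrite(f"pics/{f}_c{x0}_{y0}_{k}.png",cv2.resize(a,None,fx=k,fy=k,interpolation=cv2.INTER_CUBIC))
def ray(c,p):
    d=c["R"].T@np.linalg.solve(c["K"],np.array([p[0],p[1],1.])); return -c["R"].T@c["t"], d/np.linalg.norm(d)
def onplane(c,p,z):
    o,d=ray(c,p); return o+d*(z-o[2])/d[2]
def tri(*cp):
    A=np.zeros((3,3));b=np.zeros(3);L=[]
    for c,p in cp:
        o,d=ray(c,p);M=np.eye(3)-np.outer(d,d);A+=M;b+=M@o;L.append((o,d))
    X=np.linalg.solve(A,b); return X,[np.linalg.norm(np.cross(X-o,d))*1000 for o,d in L]
def proj(c,X):
    x=c["R"]@np.asarray(X)+c["t"]; x=c["K"]@x; return x[:2]/x[2]
E
python3 - <<'E'
import numpy as np
from station import manip
import h
S={}
for n in ["scene","top"]:
    s=manip.snapshot(n); S[n]=dict(K=s["camera_matrix"],R=s["R"],t=s["t"]); np.savez(f"pics/{n}cal.npz",**S[n])
T,C=S["top"],S["scene"]
tp=lambda u,v:(250+u/8-.45,140+v/8-.45)
sp=lambda u,v:(230+u/6-.4,175+v/6-.4)
print("ball",h.tri((T,tp(549,92)),(C,sp(478,5))))
print("cranktop",h.tri((T,tp(155,485)),(C,sp(97,233))))
for z in (0,.01): print(z,[h.onplane(T,tp(*p),z).round(4).tolist() for p in [(52,520),(82,155),(605,572)]])
print("frontR wall top", h.tri((T,tp(625,505)),(C,sp(388,460))), "frontL wall top",h.tri((T,tp(268,472)),(C,sp(188,345))))
print("wheel c",h.tri((T,tp(177,430)),(C,sp(155,265))))
E
```

```text
ball (array([ 0.61901801, -0.16184687,  0.24692715]), [np.float64(1.1683129236632988), np.float64(1.1683129236631908)])
cranktop (array([ 0.49742151, -0.03361992,  0.12819924]), [np.float64(3.1213004267618385), np.float64(3.1213004267617634)])
0 [[0.4902, 0.0004, 0.0], [0.6374, -0.0161, 0.0], [0.4627, -0.2212, 0.0]]
0.01 [[0.49, 0.0005, 0.01], [0.636, -0.0159, 0.01], [0.4628, -0.2192, 0.01]]
frontR wall top (array([ 0.48777881, -0.21409187,  0.07692777]), [np.float64(0.6573349853460534), np.float64(0.6573349853461485)]) frontL wall top (array([ 0.50515946, -0.08135595,  0.07968543]), [np.float64(1.0602413132028459), np.float64(1.0602413132027542)])
wheel c (array([ 0.5207797 , -0.04642911,  0.10590643]), [np.float64(1.1248992905941309), np.float64(1.1248992905939479)])
```

```bash
python3 - <<'E'
import numpy as np,h
T=dict(np.load("pics/topcal.npz"));C=dict(np.load("pics/scenecal.npz"))
for n,a,b in [("head",(155,132),(225,157)),("knuckle",(228,72),(283,118)),("elbow",(405,70),(397,112)),("headjoint",(200,90),(275,148))]:
    print(n,h.tri((T,a),(C,b)))
from station import manip
s=manip.sense();M=h.Ro.from_quat(s["tool_rot"]).as_matrix();print(M.round(3));print(s["tcp_pos"])
# target shift, tool y -> fixture y (yaw -7)
yw=np.radians(-7);fy=np.array([-np.sin(yw),np.cos(yw),0])
c=M.T@fy;print("fy in tool",c, "twist",np.arctan2(c[2],c[1]),np.arctan2(-c[2],-c[1]))
for P in [(.43,-.04,.27),(.45,-.05,.30)]: print(M.T@(np.array(P)-s["tcp_pos"])*100)
W=dict(np.load("pics/topcal.npz"));
s=manip.snapshot("wrist");Rc=s["R"].T;o=-s["R"].T@s["t"];t=manip.sense()["tcp_pos"]
print("cam in tool",M.T@(o-t),"\n",(M.T@Rc).round(3))
E
```

```text
head (array([0.69802051, 0.26290301, 0.19313547]), [np.float64(9.384709155991384), np.float64(9.384709155991223)])
knuckle (array([0.7881713, 0.0582466, 0.3560025]), [np.float64(0.38290555419507355), np.float64(0.38290555419517913)])
elbow (array([ 0.75957098, -0.32497561,  0.42802646]), [np.float64(9.520787946993678), np.float64(9.520787946993511)])
headjoint (array([0.80388499, 0.12424276, 0.23193008]), [np.float64(20.443793013264575), np.float64(20.443793013264724)])
[[-0.     0.317  0.948]
 [-0.001  0.948 -0.317]
 [-1.    -0.001 -0.   ]]
[0.19808035 0.59243733 0.23082752]
fy in tool [-9.62241834e-04  9.79943763e-01 -1.99271913e-01] twist -0.20061497083772098 2.9409776827520724
[ -3.87099543 -52.62469543  42.05518615]
[ -6.8710572  -52.94167818  44.26858881]
cam in tool [-1.42230491e-01  1.08978784e-05 -6.63805973e-02] 
 [[-0.    -0.264  0.965]
 [ 1.    -0.001 -0.   ]
 [ 0.001  0.965  0.264]]
```

```bash
python3 -m jog '{"linear":[[-6.9,-56.7,42.3],[-6.9,-56.7,42.3],[-6.9,-56.7,42.3],[-6.9,-56.7,42.3],[-6.9,-56.7,42.3],[-6.9,-56.7,42.3],[-6.9,-56.7,42.3],[-6.9,-56.7,42.3],[-6.9,-56.7,42.3],[-6.9,-56.7,42.3],[-6.9,-56.7,42.3],[-6.9,-56.7,42.3],[-6.9,-56.7,42.3],[-6.9,-56.7,42.3],[-6.9,-56.7,42.3],[-6.9,-56.7,42.3],[-6.9,-56.7,42.3],[-6.9,-56.7,42.3],[-6.9,-56.7,42.3],[-6.9,-56.7,42.3]],"twist":[-0.2,-0.2,-0.2,-0.2,-0.2,-0.2,-0.2,-0.2,-0.2,-0.2,-0.2,-0.2,-0.2,-0.2,-0.2,-0.2,-0.2,-0.2,-0.2,-0.2],"claw":[1,1,1,1,1,1,1,1,1,1,1,1,1,1,1,1,1,1,1,1]}' 20
python3 - <<'E'
import h
print(h.manip.sense()["tcp_pos"],h.Ro.from_quat(h.manip.sense()["tool_rot"]).as_matrix().round(3).tolist())
h.snap("wrist","w1")
E
```

```text
t: 1.97
tcp_pos: [0.4187, -0.0788, 0.2999]
tool_rot: [0.044, 0.706, -0.043, 0.705]
force: [-0.3, 0.9, -1.5]
finger_gap: 0.997
[ 0.41874557 -0.07877596  0.29994985] [[-0.001, 0.124, 0.992], [0.001, 0.992, -0.124], [-1.0, 0.001, -0.002]]
```

View pics/w1.png

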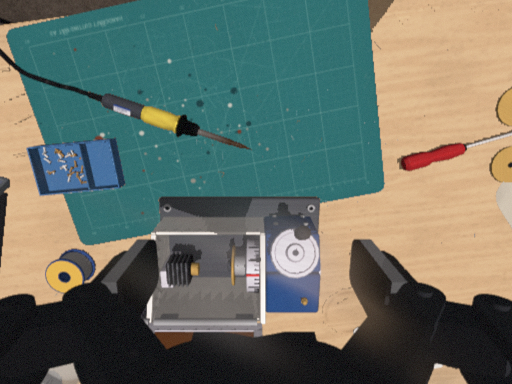

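```bash
python3 -c "
import h
h.crop('w1',150,190,180,125,4)"
```

```text
(no output)
```

View pics/w1_c150_190_4.png

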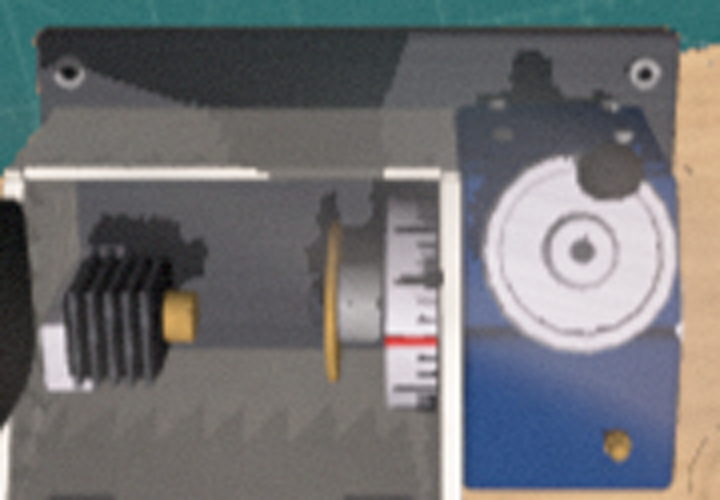

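```bash
python3 -m jog '{"linear":[[9,5.4,7.5],[9,5.4,7.5],[9,5.4,7.5],[9,5.4,7.5],[9,5.4,7.5],[9,5.4,7.5]],"twist":[0,0,0,0,0,0],"claw":[0.5,0.5,0.5,0.5,0.5,0.5]}'
python3 - <<'E'
import h
h.snap("wrist","w2")
h.crop('w2',150,190,200,150,4)
E
```

```text
t: 2.52
tcp_pos: [0.4994, -0.0332, 0.2103]
tool_rot: [0.042, 0.707, -0.042, 0.705]
force: [0.5, -0.3, 0.3]
finger_gap: 0.751
```

View pics/w2.png

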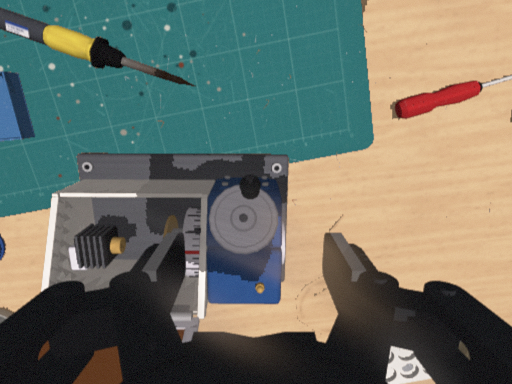

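```bash
python3 -c "
import h
h.crop('w2',170,150,120,100,6);h.crop('w1',260,205,80,75,8)"
```

```text
(no output)
```

View pics/w2_c170_150_6.png

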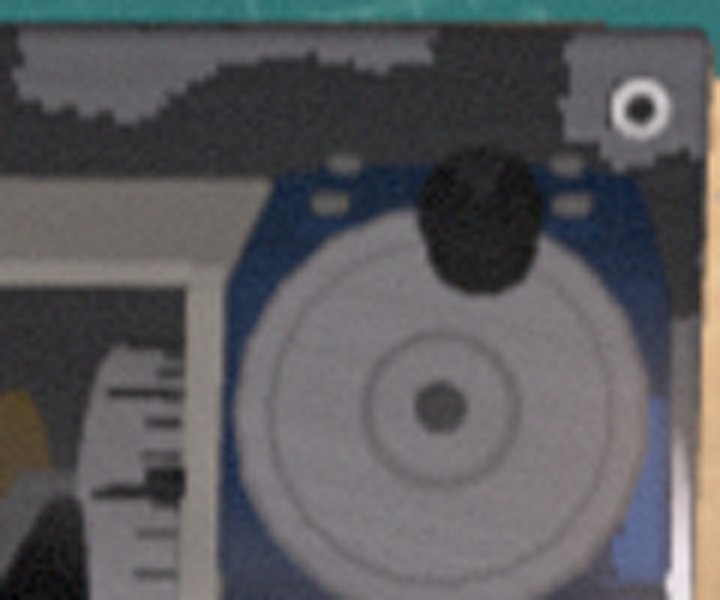

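View pics/w1_c260_205_8.png

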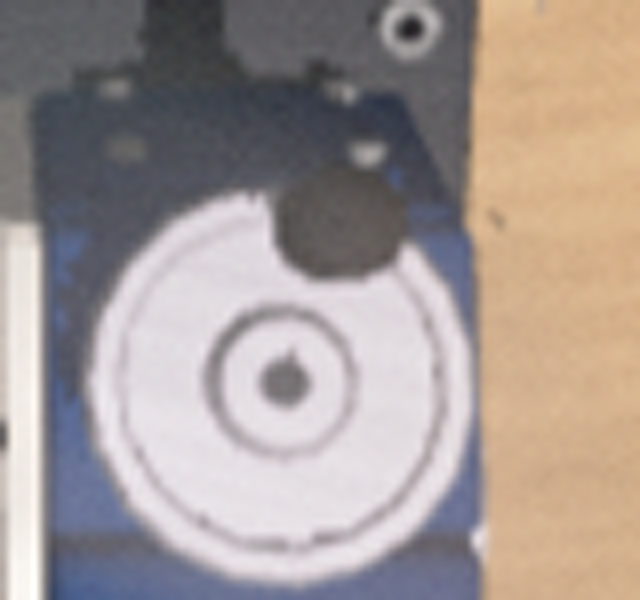

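```bash
python3 - <<'E'
import numpy as np,h
a=dict(np.load("pics/w1.npz"));b=dict(np.load("pics/w2.npz"))
wc,e=h.tri((a,(295.2,252.3)),(b,(242.9,217.4)));print("wheel",wc,e)
kt,e=h.tri((a,(302.1,232.3)),(b,(249.9,184.6)));print("knobtop",kt,e)
sl,e=h.tri((a,(150+645/4-.4,190+73/4-.4)),(b,(170+640/6-.4,150+107/6-.4)));print("screw L",sl,e)
sr,e=h.tri((a,(150+69/4-.4,190+72/4-.4)),(b,(87,167)));print("screw R",sr,e)
d=(sl-sr);yaw=np.arctan2(-d[0],d[1]);print("yaw deg",np.degrees(yaw),np.linalg.norm(d))
R=h.Ro.from_euler('z',yaw).as_matrix()
ax=R@np.array([-.423,0,.906])
v=kt-wc;hh=v@ax;rad=v-hh*ax;print("height on axis",hh,"radius",np.linalg.norm(rad), "rad dir fixture",R.T@rad)
E
```

```text
wheel [ 0.51990553 -0.04433023  0.11263998] [np.float64(0.0018343486929716902), np.float64(0.0018343486930054804)]
knobtop [ 0.49148751 -0.03543612  0.12403085] [np.float64(0.5335334624811312), np.float64(0.5335334624811313)]
screw L [ 0.50144024 -0.00972892  0.02294282] [np.float64(0.010974810663717074), np.float64(0.010974810663666183)]
screw R [ 0.4772516  -0.20665434  0.02055187] [np.float64(0.24892498036085958), np.float64(0.2489249803608991)]
yaw deg -7.002648932343494 0.1984198245714126
height on axis 0.022709954016225622 radius 0.022373601735189187 rad dir fixture [-0.01968406  0.00536317 -0.00918435]
```

```bash
python3 -m jog '{"linear":[[3,-0.3,-0.4],[6,-0.3,-0.4],[7,-0.3,-0.4],[7,-0.3,-0.4]],"twist":[0,0,0,0],"claw":[-0.2,-0.2,-0.2,-0.2]}' 30
python3 - <<'E'
import h
h.snap("wrist","w3")
h.crop('w3',170,130,180,130,4)
E
```

```text
t: 2.9
tcp_pos: [0.4941, -0.0372, 0.14]
tool_rot: [0.044, 0.707, -0.043, 0.705]
force: [-0.0, 0.6, 0.8]
finger_gap: 0.398
```

View pics/w3_c170_130_4.png

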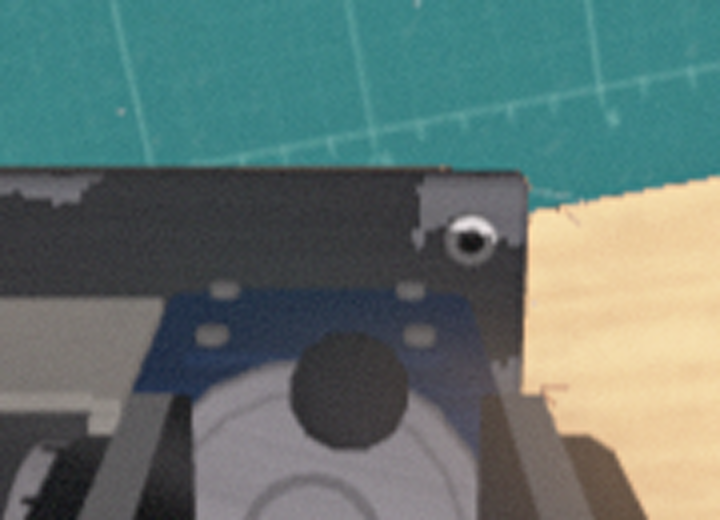

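View pics/w3.png

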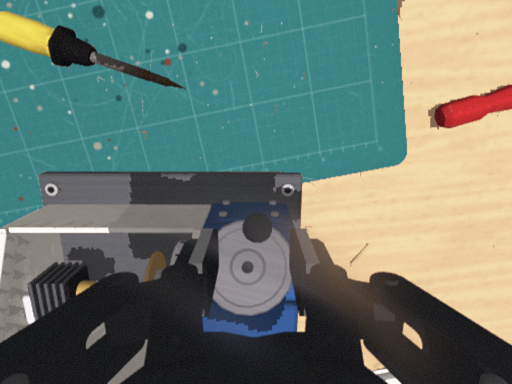

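```bash
python3 - <<'E'
import numpy as np,h
a,b,c=[dict(np.load(f"pics/w{i}.npz")) for i in (1,2,3)]
print(h.tri((a,(302.1,232.3)),(b,(249.9,184.6)),(c,(257.1,227.1))))
print(h.tri((a,(295.2,252.3)),(b,(242.9,217.4)),(c,(247.2,267))))
s=h.manip.sense();print(s["tcp_pos"])
E
```

```text
(array([ 0.49166556, -0.0353147 ,  0.12358733]), [np.float64(0.5994048150693844), np.float64(0.4894824853275923), np.float64(0.21909127803278708)])
(array([ 0.51982455, -0.04430857,  0.11296152]), [np.float64(0.08602112479299097), np.float64(0.030869253009385752), np.float64(0.11280513577757788)])
[ 0.49535912 -0.03750975  0.1411547 ]
```

```bash
python3 -m jog '{"linear":[[0,0.15,0],[1.5,0.15,0],[2.7,0.15,0],[3.3,0.15,0],[3.3,0.15,0],[3.3,0.15,0],[3.3,0.15,0],[3.3,0.15,0],[3.3,0.15,0],[3.3,0.15,0],[3.3,0.15,0]],"twist":[0,0,0,0,0,0,0,0,0,0,0],"claw":[-0.2,-0.2,-0.2,-0.2,-0.2,-1,-1,-1,-1,-1,-1]}' 30
python3 - <<'E'
import h
h.snap("wrist","w4")
h.crop('w4',170,180,180,130,4)
print(h.manip.sense())
E
```

```text
t: 3.87
tcp_pos: [0.4971, -0.036, 0.1082]
tool_rot: [0.043, 0.705, -0.044, 0.706]
force: [-0.2, 0.8, 7.2]
finger_gap: 0.147
{'t': 3.9167, 'q': array([-2.96826618e-01,  5.56230028e-01,  1.85904774e+00, -9.95920964e-05,
        7.24411199e-01, -1.74483487e+00]), 'qd': array([-0.00130688,  0.00113732, -0.0001158 , -0.00194521, -0.00166833,
       -0.00068088]), 'tau': array([ 5.14250933e-03, -3.44662535e+01, -9.12352502e+00,  3.36784031e-02,
       -1.90918143e-01, -8.19946319e-03]), 'tcp_pos': array([ 0.49706688, -0.03597858,  0.10823909]), 'tool_rot': array([ 0.04317884,  0.70512684, -0.04353827,  0.70642491]), 'force': array([-1.29810796,  0.92415811,  6.47466655]), 'ft_torque': array([ 0.00719612,  0.07478968, -0.03565091]), 'finger_gap': 0.15153918309681635}
```

View pics/w4.png

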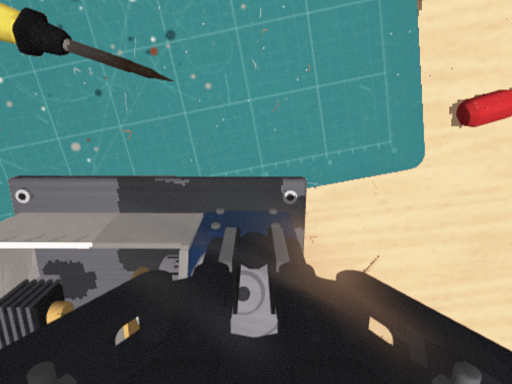

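```bash
cat >> h.py <<'E'
def rows(th0,n,d=18,r=2.2):
    k=np.radians(th0-d*np.arange(1,n+1));t0=np.radians(th0)
    u=r*(np.cos(k)-np.cos(t0));v=r*(np.sin(k)-np.sin(t0))
    print("["+",".join("[%.2f,%.2f,%.2f]"%(-.423*a,b,.906*a) for a,b in zip(u,v))+"]")
E
python3 -c "
import h
h.rows(166,20)"
```

```text
[[-0.11,0.63,0.24],[-0.30,1.15,0.65],[-0.55,1.51,1.19],[-0.84,1.66,1.79],[-1.13,1.60,2.42],[-1.40,1.33,2.99],[-1.62,0.88,3.46],[-1.77,0.29,3.78],[-1.83,-0.38,3.92],[-1.81,-1.06,3.87],[-1.69,-1.70,3.62],[-1.50,-2.22,3.22],[-1.25,-2.57,2.68],[-0.97,-2.73,2.07],[-0.68,-2.67,1.45],[-0.41,-2.40,0.88],[-0.19,-1.95,0.41],[-0.04,-1.36,0.09],[0.03,-0.69,-0.05],[-0.00,-0.00,0.00]]
```

```bash
python3 -m jog '{"linear":[[-0.11,0.63,0.24],[-0.3,1.15,0.65],[-0.55,1.51,1.19],[-0.84,1.66,1.79],[-1.13,1.60,2.42]],"twist":[0,0,0,0,0],"claw":[-1,-1,-1,-1,-1]}' 30
python3 - <<'E'
import h
h.snap("wrist","w5")
h.crop('w5',100,180,180,130,4)
s=h.manip.sense();print(s["tcp_pos"],s["force"],s["ft_torque"],s["finger_gap"])
E
```

```text
t: 4.33
tcp_pos: [0.5212, -0.0222, 0.1186]
tool_rot: [0.044, 0.707, -0.043, 0.704]
force: [-5.1, -0.3, 3.2]
finger_gap: 0.146
[ 0.52296417 -0.02282891  0.11935472] [-5.31708539 -0.28197301  8.49646998] [-0.12848286  1.00295892 -0.04185387] 0.1525636548000067
```

View pics/w5.png

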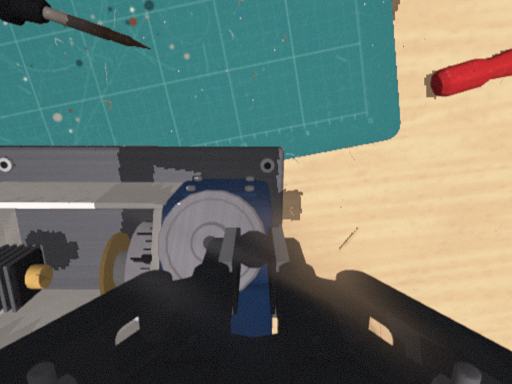

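```bash
python3 -c "
import h
h.rows(76,20)"
```

```text
[[-0.27,-0.27,0.57],[-0.49,-0.72,1.04],[-0.64,-1.31,1.37],[-0.70,-1.98,1.51],[-0.68,-2.67,1.45],[-0.56,-3.30,1.21],[-0.37,-3.82,0.80],[-0.12,-4.17,0.26],[0.16,-4.33,-0.34],[0.45,-4.27,-0.96],[0.72,-4.00,-1.54],[0.94,-3.55,-2.01],[1.09,-2.96,-2.33],[1.15,-2.29,-2.47],[1.13,-1.60,-2.42],[1.01,-0.97,-2.17],[0.82,-0.45,-1.76],[0.57,-0.09,-1.23],[0.29,0.06,-0.62],[0.00,0.00,-0.00]]
```

```bash
python3 -m jog '{"linear":[[-0.27,-0.27,0.57],[-0.49,-0.72,1.04],[-0.64,-1.31,1.37],[-0.70,-1.98,1.51],[-0.68,-2.67,1.45],[-0.56,-3.30,1.21],[-0.37,-3.82,0.80],[-0.12,-4.17,0.26],[0.16,-4.33,-0.34],[0.45,-4.27,-0.96],[0.72,-4.00,-1.54],[0.94,-3.55,-2.01],[1.09,-2.96,-2.33],[1.15,-2.29,-2.47],[1.13,-1.60,-2.42]],"twist":[0,0,0,0,0,0,0,0,0,0,0,0,0,0,0],"claw":[-1,-1,-1,-1,-1,-1,-1,-1,-1,-1,-1,-1,-1,-1,-1]}' 30
python3 - <<'E'
import h
h.snap("wrist","w6")
h.crop('w6',100,180,180,130,4)
s=h.manip.sense();print(s["tcp_pos"],s["force"],s["ft_torque"],s["finger_gap"])
E
```

```text
t: 5.63
tcp_pos: [0.497, -0.036, 0.1081]
tool_rot: [0.043, 0.705, -0.044, 0.706]
force: [-2.6, -3.1, 9.7]
finger_gap: 0.152
[ 0.49744892 -0.03505324  0.10825793] [-2.69489498 -0.27245551  9.62825292] [-0.13042384  0.51238308 -0.01426458] 0.15468364832867296
```

View pics/w6.png

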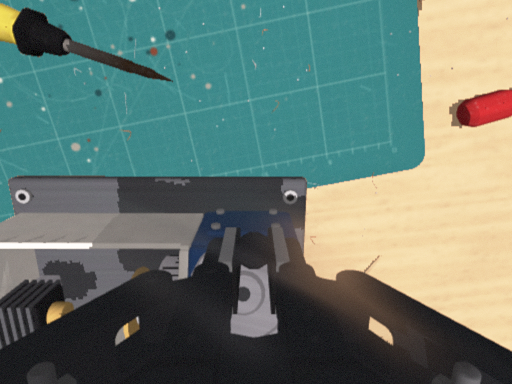

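```bash
python3 -m jog '{"linear":[[-0.11,0.63,0.24],[-0.30,1.15,0.65],[-0.55,1.51,1.19],[-0.84,1.66,1.79],[-1.13,1.60,2.42],[-1.40,1.33,2.99],[-1.62,0.88,3.46],[-1.77,0.29,3.78],[-1.83,-0.38,3.92],[-1.81,-1.06,3.87],[-1.69,-1.70,3.62],[-1.50,-2.22,3.22],[-1.25,-2.57,2.68],[-0.97,-2.73,2.07],[-0.68,-2.67,1.45],[-0.41,-2.40,0.88],[-0.19,-1.95,0.41],[-0.04,-1.36,0.09],[0.03,-0.69,-0.05],[0,0,0]],"twist":[0,0,0,0,0,0,0,0,0,0,0,0,0,0,0,0,0,0,0,0],"claw":[-1,-1,-1,-1,-1,-1,-1,-1,-1,-1,-1,-1,-1,-1,-1,-1,-1,-1,-1,-1]}' 30
python3 -m jog '{"linear":[[-0.11,0.63,0.24],[-0.3,1.15,0.65],[-0.55,1.51,1.19],[-0.84,1.66,1.79],[-1.13,1.60,2.42]],"twist":[0,0,0,0,0],"claw":[-1,-1,-1,-1,-1]}' 30
python3 - <<'E'
import h
h.snap("wrist","w7")
h.crop('w7',90,190,100,100,6)
h.snap("top","t7");h.crop("t7",250,140,100,75,8)
s=h.manip.sense();print(s["tcp_pos"],s["force"],s["ft_torque"],s["finger_gap"])
E
```

```text
t: 7.35
tcp_pos: [0.497, -0.0362, 0.1081]
tool_rot: [0.043, 0.705, -0.044, 0.706]
force: [-3.1, -2.6, 9.2]
finger_gap: 0.151
t: 7.77
tcp_pos: [0.5216, -0.0224, 0.1188]
tool_rot: [0.044, 0.707, -0.043, 0.705]
force: [-6.2, -1.9, 4.3]
finger_gap: 0.151
[ 0.52307932 -0.02293611  0.11941824] [-4.60909224 -0.56851819  9.62863389] [-0.09244031  0.75479576 -0.05556537] 0.153011118549004
```

View pics/w7_c90_190_6.png

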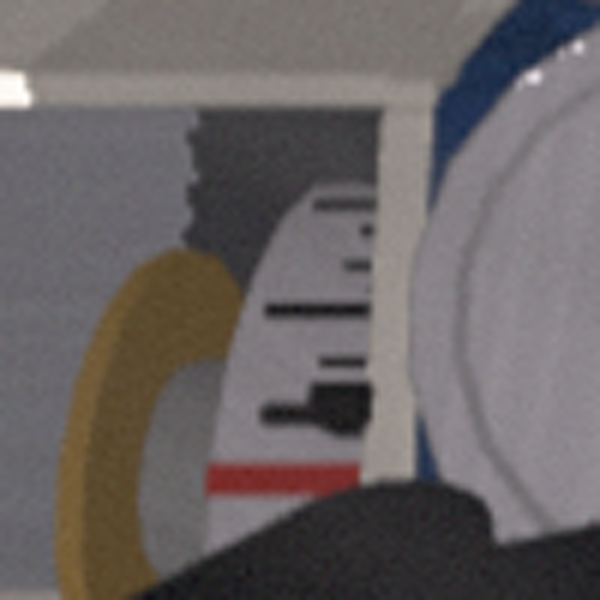

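View pics/t7_c250_140_8.png

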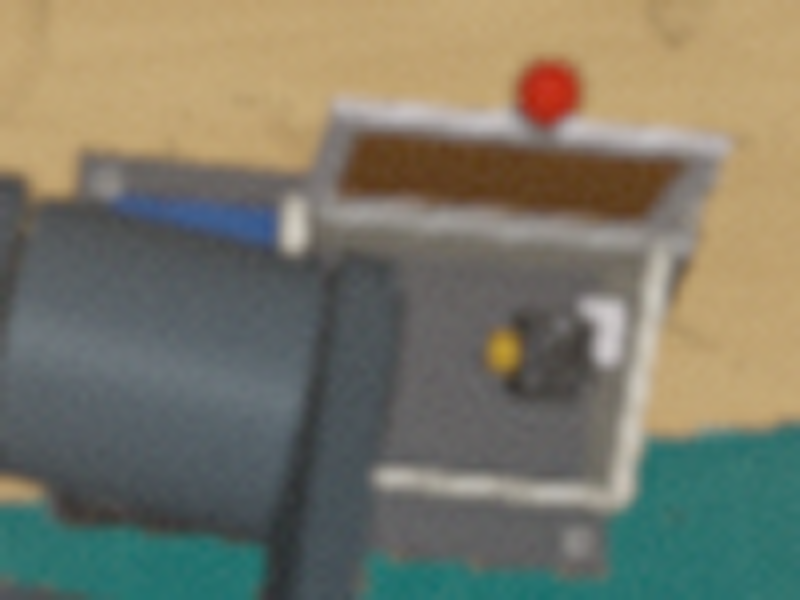

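```bash
python3 -c "
import h
h.crop('w5',90,190,100,100,6)"
```

```text
(no output)
```

View pics/w5_c90_190_6.png

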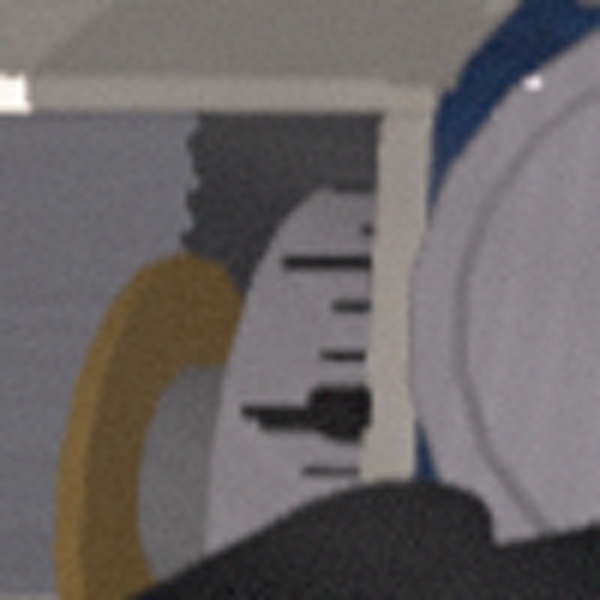

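```bash
python3 -c "
import h
h.crop('w1',240,235,40,60,10);h.crop('w2',165,195,60,75,8)"
```

```text
(no output)
```

View pics/w1_c240_235_10.png

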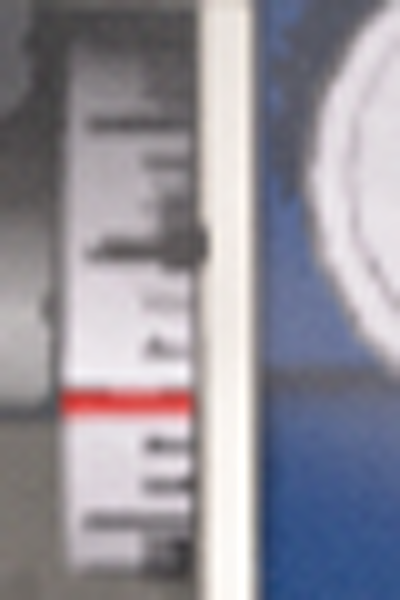

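View pics/w2_c165_195_8.png

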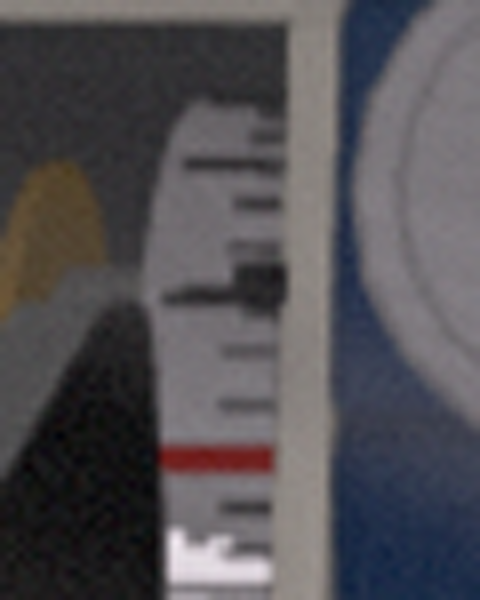

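```bash
cat > drum.py <<'E'
import numpy as np,h
from scipy.optimize import least_squares
R=h.Ro.from_euler('z',-7,degrees=True).as_matrix();O=np.array([.5508,-.119,0])
C={i:dict(np.load(f"pics/w{i}.npz")) for i in (1,2,5,7)}
ob={1:(235,10,{0:401,-1:350,-2:300,-6:123,-5:160,1:445,2:485,3:520}),2:(195,8,{0:460,-1:405,-2:350,-4:246,-5:204,-6:163,1:508}),
5:(190,6,{-3:411,-4:355,-5:305,-6:263,-2:471}),7:(190,6,{0:478,-2:362,-3:308,-4:265,-5:230,-6:203})}
def pt(cx,cz,y,r,b): return O+R@np.array([cx-r*np.cos(b),y,cz+r*np.sin(b)])
def f(p):
    cx,cz,y,al,a1,a5,a7=p; ph={1:a1,2:a1,5:a5,7:a7};e=[]
    for i,(y0,k,d) in ob.items():
        for t,v in d.items():
            e.append(h.proj(C[i],pt(cx,cz,y,.034,al+.524-ph[i]+t*np.pi/18))[1]-(y0+v/k-.45))
    q=h.proj(C[7],pt(cx,cz,y,.035,al))-np.array([90+263/6-.4,190+413/6-.4]); e+=list(q)
    return e
if __name__=="__main__":
    s=least_squares(f,[0,.075,0,1.0,0,.02,.3],loss="soft_l1",x_scale=[.01,.01,.01,.1,.1,.1,.1])
    print(s.x.round(4),np.round(s.fun,2))
    J=s.jac;print("sd",np.sqrt(np.diag(np.linalg.inv(J.T@J)))*.3)
    np.save("pics/drumfit.npy",s.x)
E
python3 drum.py
```

```text
[ 5.100e-03  5.750e-02  1.990e-02  9.059e-01 -3.000e-04  2.710e-02
  3.415e-01] [-0.01  0.27  0.3   0.16  0.28  0.06  0.02 -0.17 -0.44 -0.19 -0.06  0.16
 -0.13  0.28 -0.22  0.06  0.01 -0.05 -0.15  0.07  0.06 -0.21  0.19 -0.01
 -0.08  0.08  0.    0.  ]
sd [0.00038203 0.00108115 0.00042908 0.0107092  0.00592832 0.00587158
 0.00615372]
```

```bash
python3 -m jog '{"linear":[[-0.27,-0.27,0.57],[-0.49,-0.72,1.04],[-0.64,-1.31,1.37],[-0.70,-1.98,1.51],[-0.68,-2.67,1.45],[-0.56,-3.30,1.21],[-0.37,-3.82,0.80],[-0.12,-4.17,0.26],[0.16,-4.33,-0.34],[0.45,-4.27,-0.96],[0.72,-4.00,-1.54],[0.94,-3.55,-2.01],[1.09,-2.96,-2.33],[1.15,-2.29,-2.47],[1.13,-1.60,-2.42],[1.01,-0.97,-2.17],[0.82,-0.45,-1.76],[0.57,-0.09,-1.23],[0.29,0.06,-0.62],[0,0,0]],"twist":[0,0,0,0,0,0,0,0,0,0,0,0,0,0,0,0,0,0,0,0],"claw":[-1,-1,-1,-1,-1,-1,-1,-1,-1,-1,-1,-1,-1,-1,-1,-1,-1,-1,-1,-1]}' 30
python3 - <<'E'
import h
h.snap("wrist","w8")
h.crop('w8',90,190,100,100,6)
s=h.manip.sense();print(s["tcp_pos"],s["force"],s["finger_gap"])
h.rows(76,3,19.3)
E
```

```text
t: 9.53
tcp_pos: [0.5216, -0.0223, 0.1188]
tool_rot: [0.044, 0.707, -0.043, 0.705]
force: [-5.8, -0.5, 4.3]
finger_gap: 0.152
[ 0.52330645 -0.02297746  0.11950125] [-5.09690777  0.38113002 10.28133718] 0.1498910951047774
[[-0.29,-0.30,0.61],[-0.51,-0.80,1.10],[-0.66,-1.45,1.41]]
```

View pics/w8_c90_190_6.png

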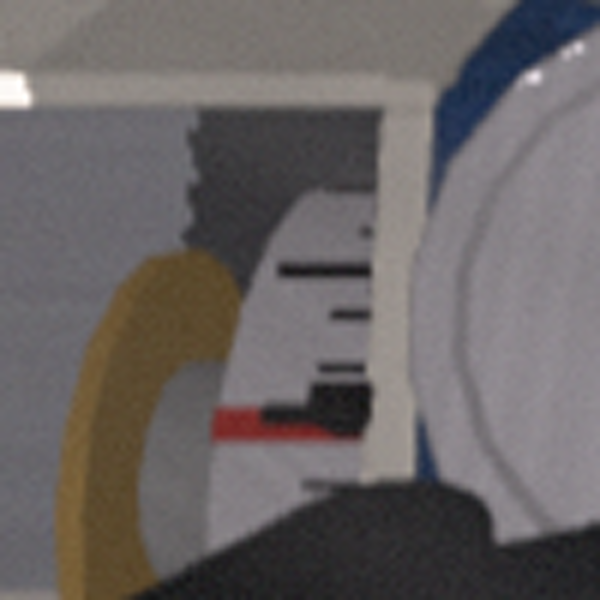

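```bash
python3 - <<'E'
import numpy as np,h
from drum import *
p=np.load("pics/drumfit.npy");cx,cz,y,al=p[:4];c=dict(np.load("pics/w8.npz"))
def row(r,b): return (h.proj(c,pt(cx,cz,y,r,b))[1]-190+.45)*6
print("tip",row(.035,al))
for f in (.4986,.51,.524,.54): print(f,row(.034,al+.524-f))
o=-c["R"].T@c["t"];P=pt(cx,cz,y,.035,al);d=R.T@(o-P);print("view angle",np.degrees(np.arctan2(d[2],-d[0])),"alpha",np.degrees(al))
E
```

```text
tip 413.5229839507265
0.4986 424.0817104462486
0.51 420.1983115490615
0.524 415.4478900213504
0.54 410.0456257133145
view angle 62.8882009452484 alpha 51.902211376655465
```

```bash
python3 -m jog '{"linear":[[-0.29,-0.30,0.61],[-0.51,-0.80,1.10],[-0.66,-1.45,1.41],[-0.66,-1.45,1.41],[-0.66,-1.45,1.41]],"twist":[0,0,0,0,0],"claw":[-1,-1,-1,-1,-1]}' 30
python3 - <<'E'
import h
h.snap("wrist","w9")
h.crop('w9',90,190,100,100,6)
s=h.manip.sense();print(s["tcp_pos"],s["force"],s["finger_gap"])
E
```

```text
t: 10.0
tcp_pos: [0.5355, -0.0392, 0.1261]
tool_rot: [0.044, 0.705, -0.043, 0.706]
force: [-3.5, 0.2, 9.2]
finger_gap: 0.154
[ 0.53547557 -0.03910376  0.12614684] [-3.38944907  0.31522166  9.426346  ] 0.14855372530104352
```

View pics/w9.png

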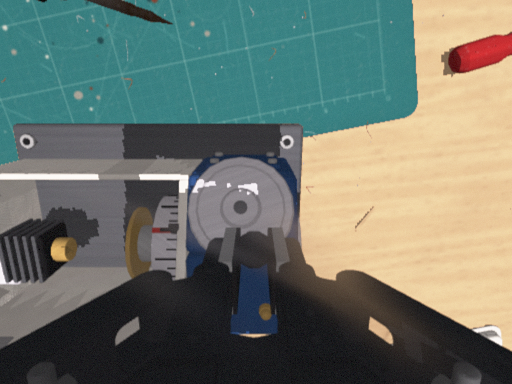

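```bash
python3 -m jog '{"linear":[[0,0,0],[0,0,0],[0,0,0],[-2,0,0],[-5,0,0],[-9,0,0],[-13,-2.5,-1],[-17.4,-6.5,-2.7],[-17.4,-6.5,-2.7],[-17.4,-6.5,-2.7],[-17.4,-6.5,-2.7],[-17.4,-6.5,-2.7]],"twist":[0,0,0,0,0,0,0,0,0,0,0,0],"claw":[-0.2,-0.2,-0.2,-0.2,-0.2,-0.2,0.2,0.2,0.6,0.6,0.6,0.6]}' 30
python3 - <<'E'
import h
h.snap("wrist","w10")
s=h.manip.sense();print(s["tcp_pos"],s["force"],s["finger_gap"])
E
```

```text
t: 11.05
tcp_pos: [0.4996, -0.0996, 0.2982]
tool_rot: [0.044, 0.706, -0.043, 0.705]
force: [-0.7, -0.5, 0.1]
finger_gap: 0.798
[ 0.49941299 -0.09928897  0.29773029] [ 0.07282819 -0.42862307  0.60649457] 0.797997534588905
```

View pics/w10.png

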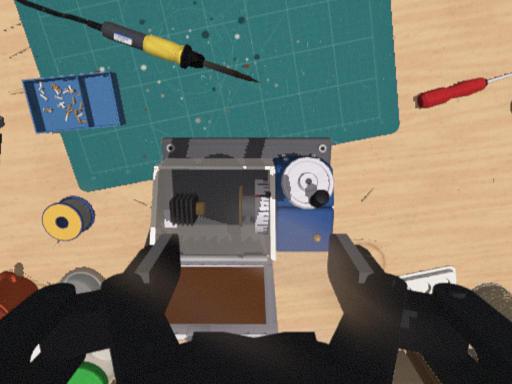

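```bash
python3 -c "
import h
h.crop('w10',235,160,60,80,8)"
```

```text
(no output)
```

View pics/w10_c235_160_8.png

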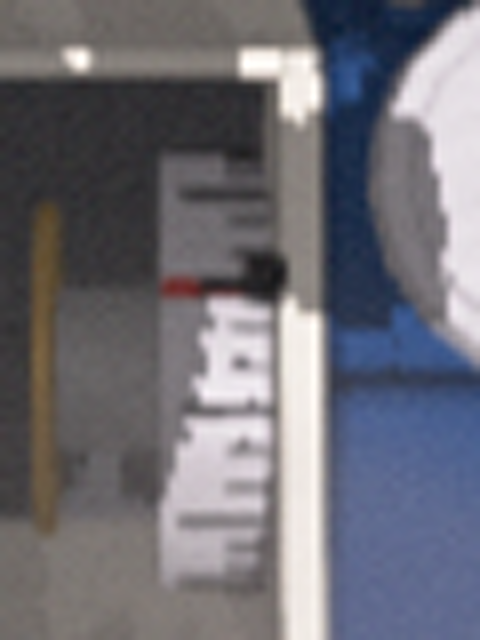

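```bash
python3 - <<'E'
import numpy as np,h
from drum import *
p=np.load("pics/drumfit.npy");cx,cz,y,al=p[:4];c=dict(np.load("pics/w10.npz"))
d={-3:193,-2:218,0:288,1:327,2:362,3:410,4:445,5:487,6:521}
row=lambda r,b:(h.proj(c,pt(cx,cz,y,r,b))[1]-160+.45)*8
print("tip",row(.035,al),{k:round(row(.034,al+k*np.pi/18),1) for k in d})
from scipy.optimize import least_squares
s=least_squares(lambda q:[row(.034,al+.524-q[0]+k*np.pi/18)-v+q[1] for k,v in d.items()],[.5,0]);print(s.x,s.fun.round(1))
E
```

```text
tip 283.85832581776606 {-3: np.float64(191.6), -2: np.float64(218.1), 0: np.float64(286.5), 1: np.float64(326.0), 2: np.float64(367.1), 3: np.float64(408.4), 4: np.float64(448.1), 5: np.float64(484.9), 6: np.float64(517.2)}
[0.55406742 6.39848346] [ 1.1  1.5 -1.7 -1.6  4.4 -2.2  2.9 -1.8 -2.6]
```

```bash
python3 -m jog '{"linear":[[-1.2,-1,2],[-1.2,-2.5,5],[-1.2,-4,8.5],[-1.2,-4.9,11],[-1.2,-4.9,11],[-1.2,-4.9,11],[-1.2,-4.9,11]],"twist":[0,0,0,0,0,0,0],"claw":[0.6,0.6,0.6,0.6,0.6,0.6,0.6]}' 30
python3 - <<'E'
import h
h.snap("wrist","w11")
s=h.manip.sense();print(s["tcp_pos"],s["force"],s["finger_gap"])
E
```

```text
t: 11.68
tcp_pos: [0.6021, -0.1608, 0.309]
tool_rot: [0.044, 0.707, -0.042, 0.704]
force: [-1.5, 0.4, 0.4]
finger_gap: 0.801
[ 0.60191193 -0.16080011  0.3096505 ] [ 0.03566565  0.16081107 -0.47721733] 0.8049057980871545
```

View pics/w11.png

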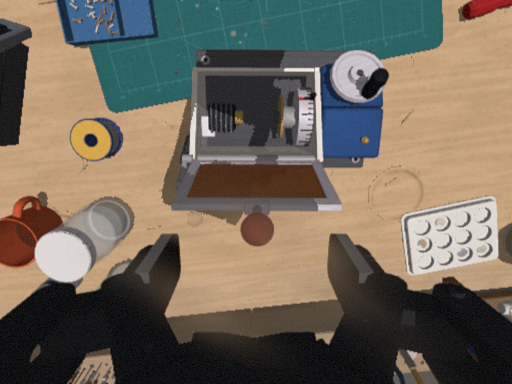

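```bash
python3 - <<'E'
import h,cv2
h.crop('w11',170,130,180,130,4)
E
```

```text
(no output)
```

View pics/w11_c170_130_4.png

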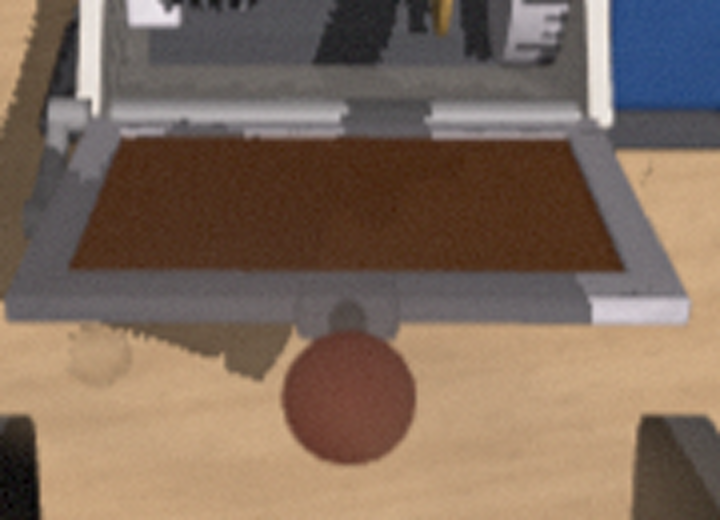

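```bash
python3 - <<'E'
import numpy as np,h
T=dict(np.load("pics/topcal.npz"));C=dict(np.load("pics/scenecal.npz"));c=dict(np.load("pics/w11.npz"))
o,d=h.ray(c,(256.9,228.85));r=np.arctan(16.6/321.6*np.cos(np.arccos(np.dot(d,c["R"][2])))) 
print("by size",o+d*.0115/np.sin(r))
tp=lambda u,v:(250+u/8-.45,140+v/8-.45)
X,e=h.tri((T,tp(549,92)),(c,(256.9,228.85)));print(X,e)
X3,e=h.tri((T,tp(549,92)),(c,(256.9,228.85)),(C,(309.3,175.4)));print(X3,e)
R=h.Ro.from_euler('z',-7,degrees=True).as_matrix();O=np.array([.5508,-.119,0])
for x in (X,X3): print("fixture",R.T@(x-O))
# hinge corners wall top back: triangulate hinge bar
w1=dict(np.load("pics/w10.npz"))
print(h.manip.sense()["tcp_pos"])
E
python3 -c "
import h
h.crop('w10',150,235,140,50,5)"
```

```text
by size [ 0.62051356 -0.16075633  0.24321653]
[ 0.6179406  -0.16046307  0.24951855] [np.float64(0.07407924014400084), np.float64(0.07407924014392694)]
[ 0.61913606 -0.1614052   0.24691591] [np.float64(0.952097984608848), np.float64(0.7889279458873011), np.float64(1.5657013347008357)]
fixture [ 0.07169322 -0.03297163  0.24951855]
fixture [ 0.07299458 -0.03376104  0.24691591]
[ 0.60191193 -0.16080011  0.3096505 ]
```

View pics/w10_c150_235_5.png

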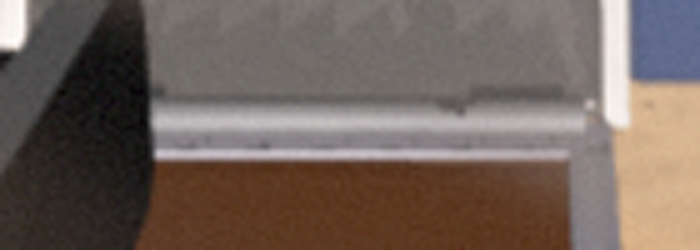

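```bash
python3 - <<'E'
import numpy as np,h
a=dict(np.load("pics/w10.npz"));b=dict(np.load("pics/w11.npz"))
R=h.Ro.from_euler('z',-7,degrees=True).as_matrix();O=np.array([.5508,-.119,0])
H,e=h.tri((a,(150+585/5-.4,235+115/5-.4)),(b,(170+585/4-.4,130+112/4-.4)));print(H,e,R.T@(H-O))
w=R.T@(np.array([.6190,-.1612,.2475])-O);hh=R.T@(H-O)
d=w-hh;print(np.hypot(d[0],d[2]),np.degrees(np.arctan2(d[2],-d[0])))
E
```

```text
[ 0.59750256 -0.09652038  0.12356531] [np.float64(1.1312863799552642), np.float64(1.1312863799552493)] [0.04361487 0.02800367 0.12356531]
0.12733262322921063 103.26617055974741
```

```bash
python3 -m jog '{"linear":[[0,0.2,1.6],[1.5,0.2,1.6],[2.5,0.2,1.6],[2.5,0.2,1.6]],"twist":[0,0,0,0],"claw":[0,0,0,0]}' 20
python3 - <<'E'
import h
h.snap("wrist","w12");h.crop('w12',170,180,180,130,4)
s=h.manip.sense();print(s["tcp_pos"],s["force"],s["finger_gap"])
E
```

```text
t: 12.07
tcp_pos: [0.6166, -0.1606, 0.2834]
tool_rot: [0.044, 0.708, -0.042, 0.703]
force: [-1.3, 0.0, -0.6]
finger_gap: 0.499
[ 0.61723069 -0.16102724  0.28453097] [-0.13971463  0.55323619 -0.10442676] 0.5029761684907214
```

View pics/w12_c170_180_4.png

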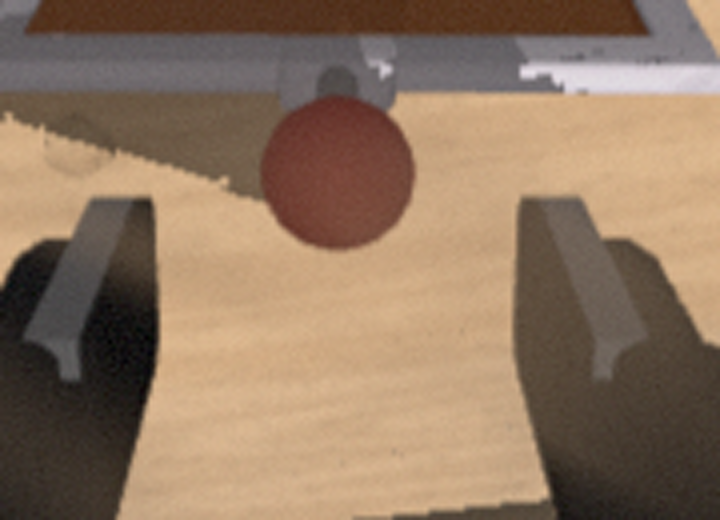

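```bash
python3 - <<'E'
import numpy as np,h
T=dict(np.load("pics/topcal.npz"));c=dict(np.load("pics/w11.npz"));e=dict(np.load("pics/w12.npz"))
print(h.tri((c,(256.9,228.85)),(e,(254.1,222.6))),h.tri((T,(318.2,151.05)),(c,(256.9,228.85)),(e,(254.1,222.6))))
s=h.manip.sense()
M=h.Ro.from_quat(s["tool_rot"]).as_matrix();print(M.round(3).tolist())
print((M.T@(np.array([.618,-.161,.2335])-s["tcp_pos"])*100))
E
```

```text
(array([ 0.61887104, -0.16060045,  0.24730561]), [np.float64(0.006184892483684594), np.float64(0.006184892483669122)]) (array([ 0.61790154, -0.16047648,  0.24974642]), [np.float64(0.06651309016773072), np.float64(0.041260020400369204), np.float64(0.049027226009710996)])
[[-0.004, 0.122, 0.993], [0.002, 0.993, -0.122], [-1.0, 0.002, -0.005]]
[5.10269484e+00 4.37623913e-03 1.00039974e-01]
```

Descend and close on the ball.

```bash
python3 -m jog '{"linear":[[1.5,0,0.1],[3,0,0.1],[4.2,0,0.1],[4.9,0,0.1],[4.9,0,0.1],[4.9,0,0.1],[4.9,0,0.1],[4.9,0,0.1],[4.9,0,0.1],[4.9,0,0.1]],"twist":[0,0,0,0,0,0,0,0,0,0],"claw":[0,0,0,0,-1,-1,-1,-1,-1,-1]}' 20
python3 - <<'E'
import h
h.snap("wrist","w13");h.snap("scene","s13");h.crop('s13',230,140,130,100,6)
s=h.manip.sense();print(s["tcp_pos"],s["force"],s["finger_gap"])
E
```

```text
t: 12.95
tcp_pos: [0.6197, -0.1609, 0.2373]
tool_rot: [0.044, 0.706, -0.042, 0.705]
force: [-0.7, 6.1, -2.5]
finger_gap: 0.244
[ 0.61962243 -0.16088956  0.23721726] [-0.36912438  5.01165043 -1.93762139] 0.24688838958309953
```

View pics/w13.png

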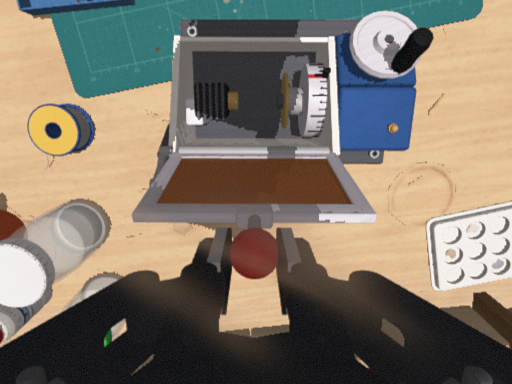

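View pics/s13_c230_140_6.png

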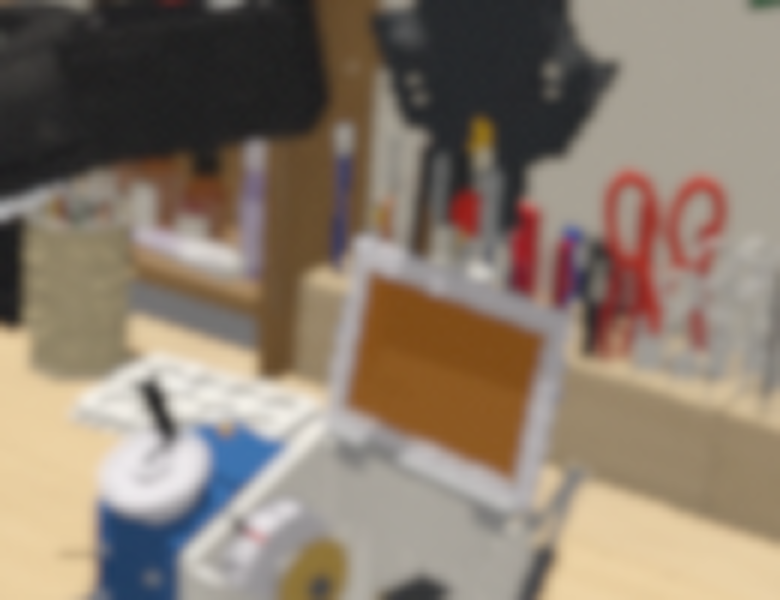

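```bash
cat >> h.py <<'E'
def arc(a0,n,d,r=12.9):
    k=np.radians(a0-d*np.arange(1,n+1));t0=np.radians(a0)
    print("["+",".join("[%.2f,0,%.2f]"%(-r*(np.sin(a)-np.sin(t0)),-r*(np.cos(a)-np.cos(t0))) for a in k)+"]")
E
python3 -c "
import h
h.arc(102.5,18,1.75)"
```

```text
[[-0.08,0,-0.39],[-0.15,0,-0.77],[-0.20,0,-1.16],[-0.25,0,-1.56],[-0.28,0,-1.95],[-0.30,0,-2.34],[-0.31,0,-2.74],[-0.30,0,-3.13],[-0.29,0,-3.52],[-0.26,0,-3.92],[-0.22,0,-4.31],[-0.16,0,-4.70],[-0.10,0,-5.09],[-0.02,0,-5.47],[0.06,0,-5.86],[0.16,0,-6.24],[0.27,0,-6.62],[0.40,0,-6.99]]
```

```bash
python3 -m jog '{"linear":[[-0.08,0,-0.39],[-0.15,0,-0.77],[-0.20,0,-1.16],[-0.25,0,-1.56],[-0.28,0,-1.95],[-0.30,0,-2.34],[-0.31,0,-2.74],[-0.30,0,-3.13],[-0.29,0,-3.52]],"twist":[0,0,0,0,0,0,0,0,0],"claw":[-1,-1,-1,-1,-1,-1,-1,-1,-1]}' 20
python3 - <<'E'
import h
h.snap("wrist","w14");h.snap("scene","s14")
s=h.manip.sense();print(s["tcp_pos"],s["force"],s["ft_torque"],s["finger_gap"])
h.arc(86.75,20,1.75)
E
```

```text
t: 13.8
tcp_pos: [0.586, -0.1567, 0.2405]
tool_rot: [0.044, 0.705, -0.043, 0.707]
force: [2.0, 5.4, -2.7]
finger_gap: 0.25
[ 0.58550017 -0.15657399  0.24056053] [ 1.37763099  6.94538587 -3.71178314] [ 0.99246927 -0.33505714 -0.00129086] 0.24600202747003722
[[0.03,0,-0.39],[0.07,0,-0.78],[0.12,0,-1.18],[0.19,0,-1.56],[0.26,0,-1.95],[0.35,0,-2.33],[0.45,0,-2.72],[0.56,0,-3.09],[0.68,0,-3.47],[0.82,0,-3.84],[0.96,0,-4.21],[1.12,0,-4.57],[1.28,0,-4.92],[1.46,0,-5.28],[1.65,0,-5.62],[1.85,0,-5.96],[2.06,0,-6.29],[2.28,0,-6.62],[2.51,0,-6.94],[2.75,0,-7.25]]
```

View pics/w14.png

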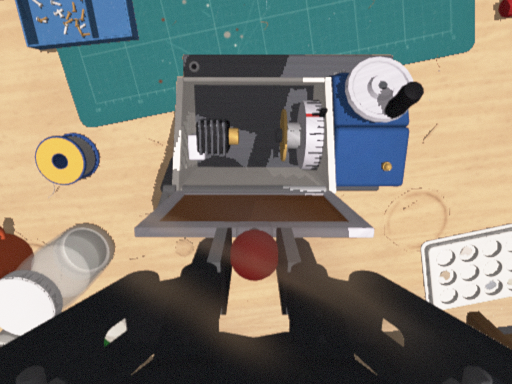

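```bash
python3 -m jog '{"linear":[[0.03,0.03,-0.39],[0.07,0.06,-0.78],[0.12,0.1,-1.18],[0.19,0.1,-1.56],[0.26,0.1,-1.95],[0.35,0.1,-2.33],[0.45,0.1,-2.72],[0.56,0.1,-3.09],[0.68,0.1,-3.47],[0.82,0.1,-3.84],[0.96,0.1,-4.21],[1.12,0.1,-4.57],[1.28,0.1,-4.92],[1.46,0.1,-5.28],[1.65,0.1,-5.62],[1.85,0.1,-5.96],[2.06,0.1,-6.29],[2.28,0.1,-6.62],[2.51,0.1,-6.94],[2.75,0.1,-7.25]],"twist":[0,0,0,0,0,0,0,0,0,0,0,0,0,0,0,0,0,0,0,0],"claw":[-1,-1,-1,-1,-1,-1,-1,-1,-1,-1,-1,-1,-1,-1,-1,-1,-1,-1,-1,-1]}' 20
python3 - <<'E'
import h
h.snap("wrist","w15");h.snap("scene","s15")
s=h.manip.sense();print(s["tcp_pos"],s["force"],s["ft_torque"],s["finger_gap"])
h.arc(51.75,20,1.75)
E
```

```text
t: 15.57
tcp_pos: [0.5124, -0.1473, 0.2135]
tool_rot: [0.044, 0.706, -0.043, 0.705]
force: [-1.4, 5.9, 2.8]
finger_gap: 0.25
[ 0.5117855  -0.14721874  0.21301865] [-1.63601842  5.9727775   1.59212374] [0.96931149 0.16709957 0.04586868] 0.24591491656969014
[[0.25,0,-0.31],[0.51,0,-0.60],[0.77,0,-0.89],[1.05,0,-1.18],[1.33,0,-1.45],[1.63,0,-1.71],[1.93,0,-1.97],[2.23,0,-2.21],[2.55,0,-2.45],[2.87,0,-2.68],[3.20,0,-2.89],[3.53,0,-3.10],[3.88,0,-3.30],[4.22,0,-3.48],[4.58,0,-3.66],[4.94,0,-3.82],[5.30,0,-3.97],[5.67,0,-4.12],[6.04,0,-4.25],[6.41,0,-4.37]]
```

View pics/w15.png

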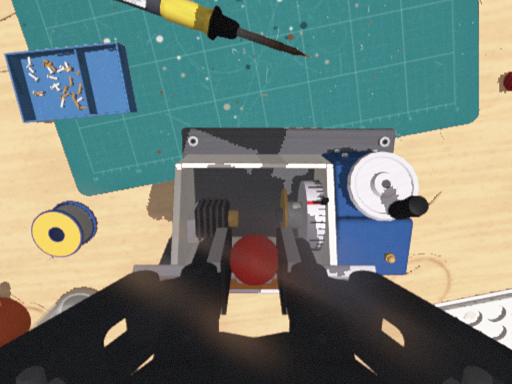

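View pics/s15.png

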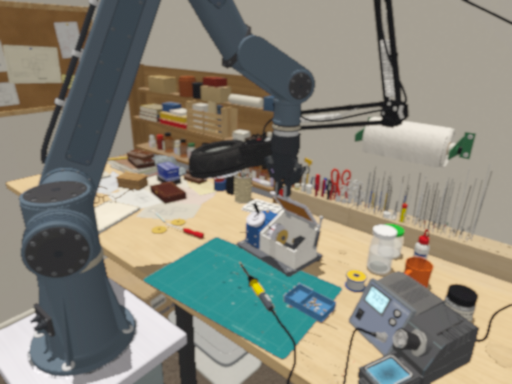

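```bash
python3 -m jog '{"linear":[[0.25,0,-0.31],[0.51,0,-0.60],[0.77,0,-0.89],[1.05,0,-1.18],[1.33,0,-1.45],[1.63,0,-1.71],[1.93,0,-1.97],[2.23,0,-2.21],[2.55,0,-2.45],[2.87,0,-2.68],[3.20,0,-2.89],[3.53,0,-3.10],[3.88,0,-3.30],[4.22,0,-3.48],[4.58,0,-3.66],[4.94,0,-3.82],[5.30,0,-3.97],[5.67,0,-4.12],[6.04,0,-4.25],[6.41,0,-4.37]],"twist":[0,0,0,0,0,0,0,0,0,0,0,0,0,0,0,0,0,0,0,0],"claw":[-1,-1,-1,-1,-1,-1,-1,-1,-1,-1,-1,-1,-1,-1,-1,-1,-1,-1,-1,-1]}' 20
python3 - <<'E'
import h
h.snap("wrist","w16");h.snap("scene","s16")
s=h.manip.sense();print(s["tcp_pos"],s["force"],s["ft_torque"],s["finger_gap"])
h.arc(16.75,20,1.75)
h.arc(-18.25,12,0.8)
E
```

```text
t: 17.33
tcp_pos: [0.4683, -0.1417, 0.1485]
tool_rot: [0.044, 0.707, -0.043, 0.705]
force: [-0.5, 6.3, -0.8]
finger_gap: 0.248
[ 0.46821444 -0.14168456  0.148124  ] [-0.38117896  6.71145509 -0.93432622] [1.01222639 0.13595719 0.00379305] 0.25212625710286796
[[0.38,0,-0.11],[0.76,0,-0.20],[1.15,0,-0.29],[1.53,0,-0.36],[1.92,0,-0.42],[2.31,0,-0.47],[2.71,0,-0.51],[3.10,0,-0.53],[3.49,0,-0.55],[3.89,0,-0.55],[4.28,0,-0.54],[4.67,0,-0.51],[5.07,0,-0.48],[5.46,0,-0.43],[5.85,0,-0.37],[6.23,0,-0.30],[6.62,0,-0.22],[7.00,0,-0.12],[7.38,0,-0.02],[7.76,0,0.10]]
[[0.17,0,0.06],[0.34,0,0.12],[0.51,0,0.18],[0.68,0,0.24],[0.84,0,0.31],[1.01,0,0.38],[1.18,0,0.45],[1.34,0,0.53],[1.50,0,0.60],[1.67,0,0.68],[1.83,0,0.76],[1.99,0,0.85]]
```

View pics/w16.png

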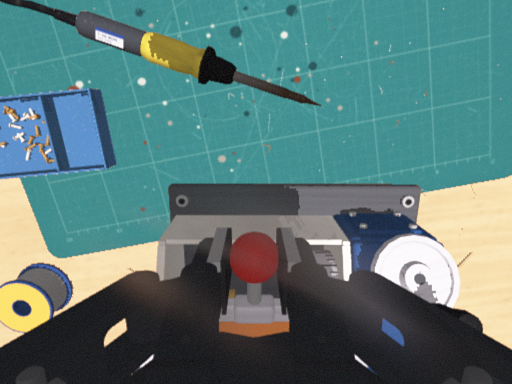

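```bash
python3 -m jog '{"linear":[[0.38,0,-0.11],[0.76,0,-0.20],[1.15,0,-0.29],[1.53,0,-0.36],[1.92,0,-0.42],[2.31,0,-0.47],[2.71,0,-0.51],[3.10,0,-0.53],[3.49,0,-0.55],[3.89,0,-0.55],[4.28,0,-0.54],[4.67,0,-0.51],[5.07,0,-0.48],[5.46,0,-0.43],[5.85,0,-0.37],[6.23,0,-0.30],[6.62,0,-0.22],[7.00,0,-0.12],[7.38,0,-0.02],[7.57,0,0.04]],"twist":[0,0,0,0,0,0,0,0,0,0,0,0,0,0,0,0,0,0,0,0],"claw":[-1,-1,-1,-1,-1,-1,-1,-1,-1,-1,-1,-1,-1,-1,-1,-1,-1,-1,-1,-1]}' 20
python3 - <<'E'
import h
h.snap("wrist","w17");h.snap("scene","s17");h.crop("s17",230,190,110,90,6)
s=h.manip.sense();print(s["tcp_pos"],s["force"],s["ft_torque"],s["finger_gap"])
h.arc(-17.4,14,0.6)
E
```

```text
t: 19.1
tcp_pos: [0.4687, -0.1418, 0.0724]
tool_rot: [0.044, 0.707, -0.043, 0.704]
force: [-1.6, 6.7, -2.3]
finger_gap: 0.251
[ 0.46869108 -0.14174733  0.07242204] [-1.14843344  7.03155345 -2.45425167] [1.0698841  0.08534502 0.05537341] 0.2509408624454194
[[0.13,0,0.04],[0.26,0,0.08],[0.38,0,0.13],[0.51,0,0.17],[0.64,0,0.22],[0.77,0,0.27],[0.89,0,0.32],[1.02,0,0.37],[1.14,0,0.42],[1.27,0,0.47],[1.39,0,0.52],[1.51,0,0.58],[1.63,0,0.64],[1.76,0,0.70]]
```

View pics/s17_c230_190_6.png

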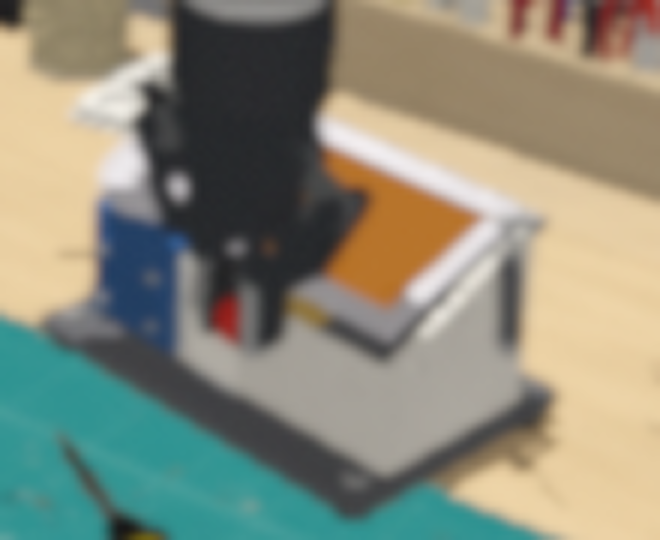

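View pics/w17.png

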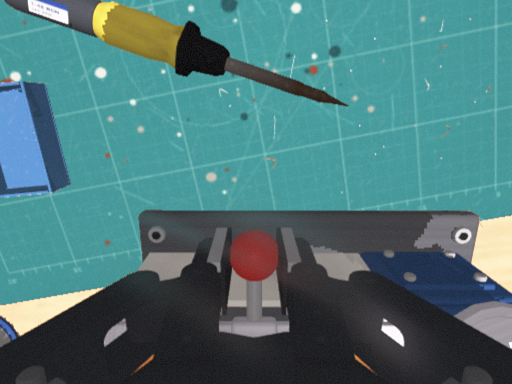

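```bash
python3 -m jog '{"linear":[[0.13,0,0.04],[0.26,0,0.08],[0.38,0,0.13],[0.51,0,0.17],[0.64,0,0.22],[0.77,0,0.27],[0.89,0,0.32],[1.02,0,0.37],[1.14,0,0.42],[1.27,0,0.47],[1.27,0,0.47]],"twist":[0,0,0,0,0,0,0,0,0,0,0],"claw":[-1,-1,-1,-1,-1,-1,-1,-1,-1,-1,-1]}' 20
python3 - <<'E'
import h
s=h.manip.sense();print(s["tcp_pos"],s["force"],s["ft_torque"],s["finger_gap"])
E
```

```text
t: 20.12
tcp_pos: [0.4734, -0.1423, 0.0599]
tool_rot: [0.044, 0.707, -0.043, 0.704]
force: [-1.0, 6.0, -2.2]
finger_gap: 0.253
[ 0.47340601 -0.14233455  0.05986568] [-1.02510689  5.9556182  -2.20001155] [ 1.08107996  0.02947734 -0.03788106] 0.2525278589607702
```

```bash
python3 -m jog '{"linear":[[0.1,0,0.05],[0.2,0,0.1],[0.3,0,0.14],[0.3,0,0.14]],"twist":[0,0,0,0],"claw":[-1,-1,-1,-1]}' 20
python3 - <<'E'
import h
h.snap("scene","s18");h.crop("s18",230,190,110,90,6)
s=h.manip.sense();print(s["tcp_pos"],s["force"],s["ft_torque"],s["finger_gap"])
E
```

```text
t: 20.45
tcp_pos: [0.4742, -0.1424, 0.0582]
tool_rot: [0.044, 0.708, -0.042, 0.704]
force: [-4.7, 7.1, 10.2]
finger_gap: 0.248
[ 0.47418967 -0.14242619  0.05825594] [-4.06045148  6.54861646  9.47732245] [1.15266743 0.52760893 0.04617378] 0.25219704215436217
```

View pics/s18_c230_190_6.png

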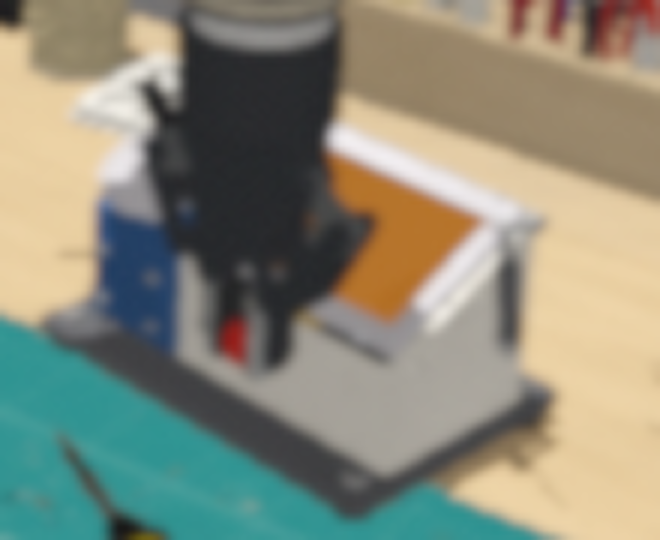

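```bash
python3 -m jog '{"linear":[[0,0,0],[0,0,0],[0,0,0],[0,0,0],[-1.5,0,-0.3],[-4,0,-0.6],[-8,0,-1],[-12,0,-2],[-15,3,-4],[-15,4,-5],[-15,4,-5],[-15,4,-5]],"twist":[0,0,0,0,0,0,0,0,0,0,0,0],"claw":[0,0,0,0.2,0.2,0.2,0.4,0.4,0.6,0.6,0.6,0.6]}' 20
python3 - <<'E'
import h
h.snap("wrist","w19");h.snap("scene","s19");h.crop("s19",230,190,110,90,6);h.snap("top","t19")
s=h.manip.sense();print(s["tcp_pos"],s["force"],s["finger_gap"])
E
```

```text
t: 21.5
tcp_pos: [0.4317, -0.0978, 0.2077]
tool_rot: [0.042, 0.705, -0.043, 0.706]
force: [1.1, 0.2, 0.9]
finger_gap: 0.804
[ 0.43238982 -0.09874376  0.20653264] [ 0.8149737  -0.49956497  0.27489643] 0.7981950456931256
```

View pics/w19.png

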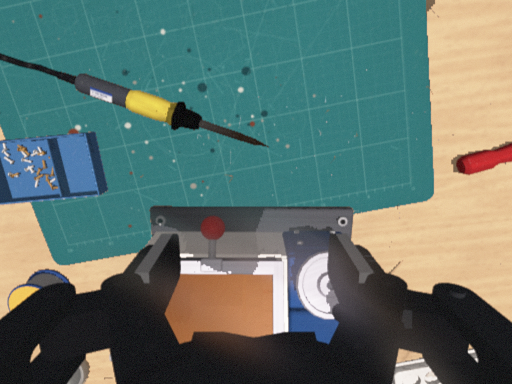

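View pics/s19_c230_190_6.png

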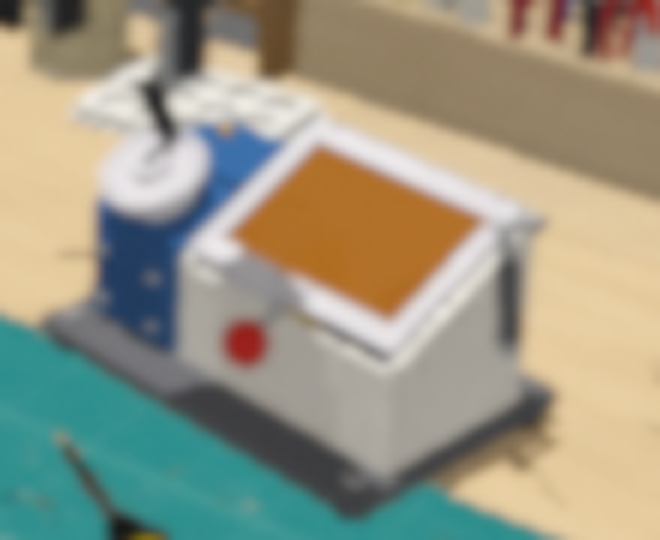

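View pics/t19.png

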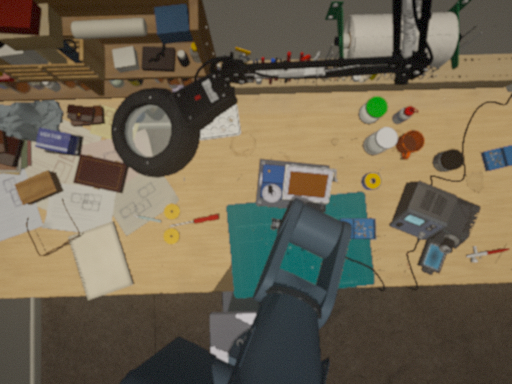

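```bash
python3 - <<'E'
import numpy as np,h
print(h.tri((dict(np.load("pics/w19.npz")),(212,228)),(dict(np.load("pics/s19.npz")),(270.4,246.8))))
print(h.manip.sign_off())
E
```

```text
(array([ 0.47441455, -0.14256908,  0.06826412]), [np.float64(0.27253018896892395), np.float64(0.2725301889688652)])
the job is handed in; nothing more can be done
None
```

The drum is indexed one division and the guard is fully shut. I handed the job in at about 21.5 s, with the gripper clear of everything.

- **Crank:** I gripped the knob and wound it clockwise about 3.4 turns with the guard still up, reading the drum from the wrist camera as I went. About 0.5 rad of that was lost motion.
- **Drum:** The fit put the drum at 0.524 rad when I stopped. After I let go, the wrist picture showed the red line at the pointer tip, within about 0.01 rad. I did not check the drum again once the guard was shut.
- **Guard:** I held the red ball knob from fully up to the stop and eased the guard down over about 7 s, never letting go. The tool felt about 10 N upward at the stop.
- **After release:** The ball measured 68 mm above the bench, which matches the shut position, and the guard looked flush with the sloping top.
- **Bench:** The bystander objects looked unmoved in the last top view; part of the bench was hidden by the arm there.

One check was inconclusive. A two-parameter fit of the drum in the last picture gave 0.554 rad, but its two parameters could not be told apart. The direct comparison of line to pointer and the turn count both supported 0.524. The guard also pushed sideways on the gripper with a steady 6–7 N during the swing, well under the limits.

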